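Clamp the hard disk in the repair fixture

ROBOT

A 6-joint arm with a two-finger parallel gripper is mounted at the origin on a cart in front of the work surface, level with it; the furniture and walls round the work are solid. World frame = base frame: x ahead of the robot, y to its left, z up, the work surface at z = 0. Lengths are in m, angles in rad, forces in N, time in s.
With the tool pointing down it reaches from about 0.325 to 0.775 m from the base axis. Payload 5.5 kg.
Tool frame: the origin (TCP) lies midway between the tips of the shut fingers; the grasp point (between the pads) lies 19 mm behind it; z points along the fingers, y is the direction in which the jaws open and shut (so a half turn about z gives the same grasp; the last joint's range is limited). The gripper opens to 85 mm and grips with 20 to 120 N. Pads are 22 mm wide; open, the fingers measure 114 mm over their backs; the gripper's body (76 mm by 85 mm) begins 54 mm behind the grasp point. The pads swing forward as they close: fully open they stand 13 mm farther back than shut.
Start: joints at [1.06, 0.091, 1.231, -0, 1.82, -0.057], TCP at [0.263, 0.539, 0.231] pointing down, gripper open.
Joint ranges: [-2.87, 2.87], [-0.86, 2.18], [0.17, 2.46], [-1.51, 4.65], [0.06, 2.69], [-2.65, 2.65]. Speed limits (rad/s): [2.57, 2.57, 3.01, 3.14, 3.14, 3.14].

INTERFACE

Orientations are given as a unit quaternion [w, x, y, z].
In Python, from plant import env gives the robot as it stands. The module is installed in compiled form; this text tells all that it offers.
- The arm moves only by the tool move_arm, never from a script. Its argument "moves" is text: rows parted by semicolons, each of 7 numbers parted by spaces: the shift along the tool's x, y, z in cm, then the turn, a rotation vector about the tool's x, y, z in rad, then the finger opening in cm, from 0 to 8.54. In form: tx ty tz rx ry rz jaw; .... A call has 1 to 12 rows; each row is the pose to reach, as a shift and turn from the pose measured when the call began, along the tool's axes at that moment; what a row does not reach only later rows make up. A row lasts 1/10 s, in which the tool goes at most 50 mm and 8.59 degrees, less where a joint would pass 70% of its speed; a pose out of reach is approached as far as the arm can. A call with a gripper value outside its range is refused whole. The fingers move at their own pace and stop on an object; the grip force is fixed at half the most. Time passes only in rows, so rows that repeat a pose let the fingers close. It gives the time, the measured TCP pose, the force and the opening at its end, in the units of the state.
- env.get_state(): the state, without advancing time (a new reading comes with each control period).
- env.capture(name): name is "scene" or "top"; returns (picture, depth): 384x512x3 uint8, red, green, blue; 384x512 float32, m along the optical axis (not along the pixel's ray), 0 where there is no reading.
- env.calibration(name): a dict with "intrinsics" (3x3 intrinsics, pixels), "pose" (4x4, takes a point from camera to world coordinates). Camera axes: x right, y down, z forward; pixel columns grow to the right and rows downward; lengths in m; the calibration is good to about 2 mm. A picture is of the moment at which its call begins. calibration takes no time and is no camera call.
- env.hand_in(): hands the job in, once; it reports no verdict.
The state is a dict: "time_s": time; "q": joint angles; "qd": joint speeds; "effort": joint torques, N m; "tcp_pos": TCP position; "tcp_rot": TCP orientation; "contact_force": force on the tool from outside, world axes, zero at the start; "wrist_torque": the same for the moment, N m; "grip_width": finger opening in m.
Only numpy, scipy, OpenCV 4.12 (cv2) and the standard library are available. Lean on these libraries where they do the work, as an engineer would, in place of code of your own. Each camera call takes 0.05 s, during which the arm holds its last target.

TASK

The hard disk lies loose on the clamping fixture. Loosen the T-handle on the sliding carriage, push the carriage up so that the disk is driven square and fully home against the fixed fence with the carriage touching it, then tighten the T-handle again so that the carriage is locked there. Leave the other things on the desk where they lie.

Things in the scene. Friction and masses are not known exactly. Their poses are not given: they have to be found in the camera images.
- fixture: Clamping fixture, fixed to the desk: bare aluminium plate 166 mm (its x) by 260 mm (its y), top 12 mm over the desk. Origin on the desk under the plate's centre; z up. At its -y end stands the fixed fence, a dark steel bar 150 mm long (along x), 18 mm thick, top 44 mm over the desk, its inner face at y = -112 mm. At its +y end is the sliding carriage. The plate has two dark slots along y and a scale of ticks along the +x edge.
- fence_face (a point): Middle of the fence's inner face, 28 mm over the desk; axes as the fixture's. The disk must end against this face.
- carriage (a joint): Position of the carriage along the plate, in m: 0 at the far (+y) end of its travel, growing as it moves towards the fence (-y of the fixture), at most 0.075; with the disk home and touched it is about 0.060. It starts between 0 and 0.015. Free, it slides with 2.5 N of friction (plus 8 N per m/s, plus about 3 to 6 N for the disk) and stays where it is left. With the clamp at 1.2 rad it holds against some 20 N, at 1.5 rad some 50 N.
- carriage_front (a point): Middle of the carriage's front face (towards the fence, thin black rubber lining flush in it), 28 mm over the desk; axes as the fixture's. The carriage is an aluminium block 130 mm (x) by 55 mm (y), from the plate up to 44 mm over the desk.
- carriage_back (a point): Middle of the carriage's back face (away from the fence, +y side), 28 mm over the desk; axes as the fixture's. Push here towards the fence; behind it 25 to 40 mm of plate remain at the start, then the desk.
- clamp (a joint): Angle of the T-handle clamp in rad: 0 = free stop (bar parallel to the slide, along the fixture's y), 1.55 = tight stop (bar across the slide). It grows as the handle is turned clockwise seen from above. The carriage begins to grip at 1.0, is firmly locked from 1.2, and is free below 0.9. Turning takes about 0.15 to 0.2 N m; it stays where it is left. It starts tight, between 1.25 and 1.5.
- clamp_bar (a point): Centre of the T-handle's bar, on the turning axis, 73 mm over the desk, over the middle of the carriage (27.5 mm behind its front face); it turns with the handle: its y axis runs along the bar, z up. Black plastic bar 74 mm long, 14 mm wide, 22 mm tall (60 to 82 mm over the desk), on a 28 mm wide hub; the carriage's top is 44 mm over the desk, a steel washer on it 47 mm.
- drive: The hard disk, loose: dark casing with a pale label, 147 mm (x) by 102 mm (y) by 26 mm, about 0.6 kg. Origin at the centre of its underside, z up. It lies on the plate between fence and carriage, its y roughly along the fixture's y, up to 0.1 rad askew and 16 to 25 mm short of home. Home, its origin is 51 mm from the fence's face.
- cutters: Bystander: red-handled side cutters, 130 mm, lying on the desk left of the fixture; origin at the centre of the underside.
- syringe: Bystander: plain syringe, 134 mm, lying on the desk; origin at the centre of the underside.
- tape: Bystander: roll of tape, 77 mm across, 19 mm high, lying flat on the desk; origin at the centre of the underside.

How it is judged:
On the way, in this order (a step that is already met when the one before it is completed fails the run):
1. the T-handle is loosened so that the carriage is free (value of joint clamp below 0.9 rad), for 0.1 s.
2. the carriage has driven the disk home against the fence, with the clamp still free (y of drive in the frame of fence_face below 0.0545 m and y of carriage_front in the frame of drive below 0.0545 m and value of joint clamp below 1 rad), for 0.1 s.
At the end, for the whole second after the job is handed in: The disk lies flat on the plate, at rest, square to the fence within 0.04 rad and against it within 3.5 mm, within 30 mm of the plate's middle line; the carriage's front face is within 3.5 mm of the disk; the T-handle is tight (over 1.2 rad) (y of drive in the frame of fence_face below 0.0545 m and y of carriage_front in the frame of drive below 0.0545 m and angle between the x axis of drive and the x axis of fixture, either way round below 0.04 rad and x of drive in the frame of fixture between -0.03 and 0.03 m and z of drive in the frame of fixture below 0.015 m and angle between drive's own z axis and vertical below 0.04 rad and value of joint clamp above 1.2 rad and linear speed of drive below 0.01 m/s); the robot touches nothing.
It fails at once if a bystander is moved by more than 30 mm (distance of any of cutters, syringe, tape from where it was at the start of the episode above 0.03 m).
It also fails if it takes over 58 s, if anything falls off the work surface, if the arm or the gripper's body presses on something with over 40 N, if the wrist force passes 120 N, or if a joint passes its speed limit or range.

## Working session

There is one attempt and no reset: what is moved stays moved. The work goes in short steps, Python scripts to look and compute and a tool call to move; the robot and the scene stay as the last step left them, time stands still between calls to the robot, and variables do not carry over. Pictures are saved under pics/ and viewed, and the job is handed in when it is done.

Besides the shell and the picture viewer there is one more tool, called after "Call:" in YAML: its name, and indented under it one key for each argument. move_arm: Moves the arm, as the interface text tells. Its arguments: {"type":"object","properties":{"moves":{"type":"string"}},"required":["moves"]}

```bash
mkdir -p pics
python3 - <<'E'
from plant import env
import cv2,numpy as np
s=env.get_state();print(s)
for n in("scene","top"):
    p,d=env.capture(n);c=env.calibration(n);print(n,c)
    cv2.imwrite(f"pics/{n}0.png",p[:,:,::-1]);np.savez(f"{n}0.npz",p=p,d=d,K=c["intrinsics"],T=c["pose"])
E
```

```text
{'time_s': 0.0, 'q': array([ 1.06030134e+00,  9.18844074e-02,  1.23194335e+00, -1.68293438e-05,
        1.81979073e+00, -5.66983283e-02]), 'qd': array([-3.86720333e-04,  9.69885280e-04, -2.16380421e-03,  6.98203068e-05,
       -8.65733812e-04,  8.24662964e-04]), 'effort': array([ 6.47632878e-04, -4.58728981e+01, -4.18023634e+01,  5.40128462e-05,
        1.14670966e-02,  2.42065892e-05]), 'tcp_pos': array([0.26288984, 0.5390127 , 0.23010312]), 'tcp_rot': array([-2.75593798e-04,  2.24958335e-01,  9.74367857e-01, -9.74740410e-04]), 'contact_force': array([ 0.55997338,  0.01853154, -0.5604371 ]), 'wrist_torque': array([-0.03782862, -0.00603226, -0.01376888]), 'grip_width': 0.08556720678089907}
scene {'intrinsics': array([[414.5349054 ,   0.        , 251.72923606],
       [  0.        , 414.5349054 , 191.81852088],
       [  0.        ,   0.        ,   1.        ]]), 'pose': array([[-0.95917987,  0.1957454 , -0.20410221,  0.78015022],
       [ 0.28246421,  0.62815466, -0.72500737,  1.04179127],
       [-0.01370911, -0.75306405, -0.65780438,  0.94074803],
       [ 0.        ,  0.        ,  0.        ,  1.        ]])}
top {'intrinsics': array([[415.07509379,   0.        , 256.76824399],
       [  0.        , 415.07509379, 191.22666456],
       [  0.        ,   0.        ,   1.        ]]), 'pose': array([[-0.01123889, -0.99493178,  0.09992215,  0.41063919],
       [-0.99990515,  0.01038674, -0.00904424,  0.05558967],
       [ 0.00796054, -0.10001432, -0.99495415,  1.28115708],
       [ 0.        ,  0.        ,  0.        ,  1.        ]])}
```

View pics/scene0.png

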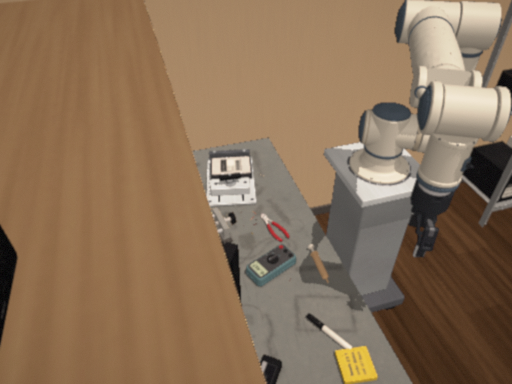

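View pics/top0.png

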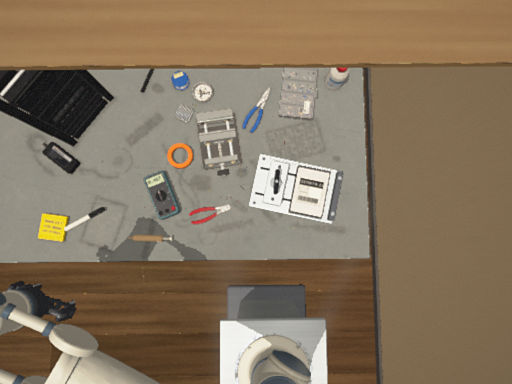

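```bash
cat > h.py <<'E'
import numpy as np,cv2
def pts(f):
    z=np.load(f);d=z['d'];K=z['K'];T=z['T']
    v,u=np.mgrid[:d.shape[0],:d.shape[1]]
    P=np.stack([(u-K[0,2])/K[0,0]*d,(v-K[1,2])/K[1,1]*d,d],-1)
    return z['p'],d,P@T[:3,:3].T+T[:3,3]
def proj(z,X):
    K=z['K'];T=z['T'];c=(np.asarray(X)-T[:3,3])@T[:3,:3];return c[:,:2]/c[:,2:]*K[0,0]+[K[0,2],K[1,2]]
E
python3 - <<'E'
from h import *
p,d,W=pts('top0.npz')
cv2.imwrite('pics/c1.png',cv2.resize(p[140:235,240:355,::-1],None,fx=6.5,fy=6.2,interpolation=cv2.INTER_CUBIC))
for r,c in [(40,250),(10,450),(90,250),(188,350),(170,295),(188,336),(160,280),(180,271),(200,271),(183,277),(195,310),(120,400),(300,450)]: print(r,c,W[r,c].round(3))
Z=W[150:225,245:350,2]; print((Z[::4,::5]*1000).round().astype(int))
p,d,W=pts('scene0.npz')
cv2.imwrite('pics/c2.png',cv2.resize(p[135:225,190:280,::-1],None,fx=6.5,fy=6.5,interpolation=cv2.INTER_CUBIC))
print(W[200,100].round(3),W[100,100].round(3))
E
```

```text
40 250 [0.771 0.058 0.535]
10 450 [ 0.826 -0.32   0.537]
90 250 [0.863 0.062 0.001]
188 350 [ 0.546 -0.246 -0.001]
170 295 [ 0.603 -0.075  0.014]
188 336 [ 0.542 -0.194  0.045]
160 280 [ 0.635 -0.029  0.01 ]
180 271 [0.568 0.001 0.046]
200 271 [0.508 0.002 0.048]
183 277 [ 0.555 -0.014  0.081]
195 310 [ 0.522 -0.116  0.039]
120 400 [ 0.846 -0.526 -0.311]
300 450 [ 0.205 -0.529  0.02 ]
[[   0    0   -3    0   -3    1    2    3   -1    7   -1   -2   -1   -1
    -2   -4    5   -1   -1    7   -2]
 [   1    1    2   11    1   -1    0    0   -4   -1    0   -2   -1   -6
    -3    1    0    2   -2   -1   -1]
 [  -3    0    2   14   12   10   11   11    4   -1   -2    0   -2    0
     3    1    3    1    2   -1    2]
 [  -4    2    0    5   14   13   43   12   15   17    8   -4    3    0
    -1    3   -4   -5   -4   -3   -3]
 [  -3    4    0    5   15   47   43   41   39   11   14   36   12    8
    11   -4    5    1   -1    2 1281]
 [  -4    0    4    9   15   46   77   44   41   11   14   39   44   33
    41   42   11    8    9    3   -3]
 [  -1   -1   13   12   15   42   81   44   46   11 
[... 718 characters left out ...]
 [  -5   12   14   15   44   42   44   45    9   38   42   38   38   40
    40   37   10   24   42    0   -1]
 [   3    9   11   15    8    8    8   14    8   38   39   37   40   37
    38   37    5   39   41    5    1]
 [  -2   -5    0    2   -4   10   14   14   12   34   38   39   35   43
    40   34   12   42   41    1   -2]
 [  -5    2   -4   -2   -4   -2    1    1    2    7   16   35   38   39
    35   36   12   40    0   -4   -1]
 [  -2   -1    2    3   -3    3   -1    2   -6    3    0   -7    9   10
    21   36   13   42    3   -3   -2]
 [  -6    1    2    3    0    2    0   -1   -4   -3    2   -1   -5    0
    -2   -1   12   12   -2   -4   -1]]
[0.871 0.552 0.54 ] [0.865 0.246 0.541]
```

View pics/c1.png

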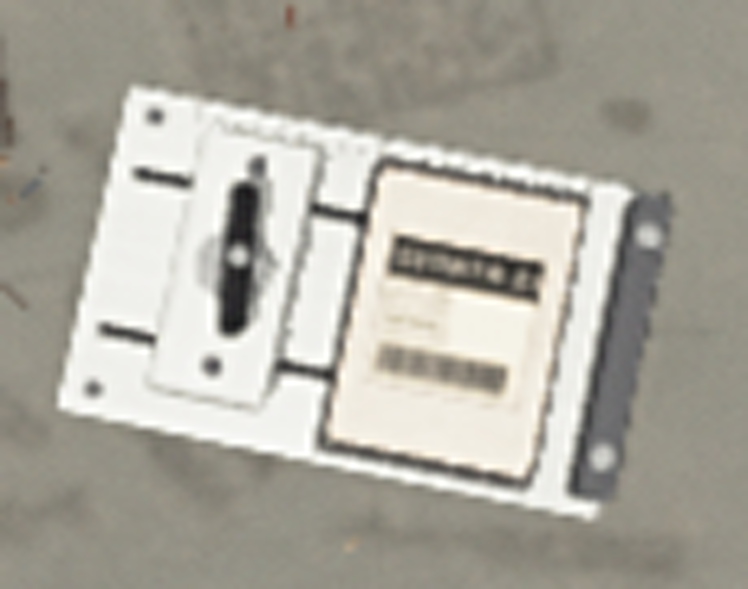

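View pics/c2.png

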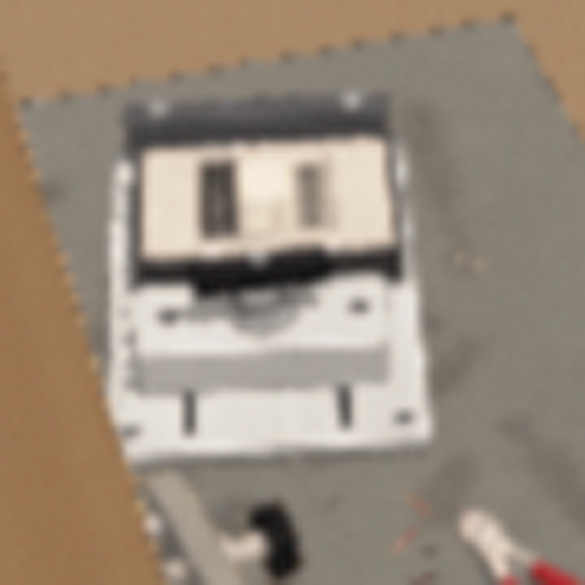

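```bash
cat > fit.py <<'E'
from h import *
import sys
from scipy.optimize import minimize
def ray(z,uv,h):
    K=z['K'];T=z['T'];uv=np.atleast_2d(uv)
    dr=np.c_[(uv-[K[0,2],K[1,2]])/K[0,0],np.ones(len(uv))]@T[:3,:3].T
    return (T[:3,3]+dr*((h-T[2,3])/dr[:,2])[:,None])
def fitrect(XY,a,b):
    r=cv2.minAreaRect(XY.astype(np.float32)*1000);return r
E
python3 - <<'E'
from fit import *
z=np.load('top0.npz');p,d,W=pts('top0.npz')
def cr(l): return np.array([[240+a/6.5-.42,140+b/6.2-.42] for a,b in l])
def show(n,l,h):
    R=ray(z,cr(l),h)[:,:2];print(n,(R*1000).round(1).tolist(),'c',(R.mean(0)*1000).round(1));return R
P=show('plate',[(132,88),(60,408),(597,518),(632,185)],.012)
D=show('drive',[(380,157),(320,447),(527,487),(588,197)],.038)
C=show('carr',[(208,128),(150,385),(258,408),(322,148)],.044)
F=show('fence',[(638,190),(572,492),(610,500),(670,197)],.044)
B=show('barends',[(245,180),(231,335)],.080)
def ang(a,b): v=b-a;return np.degrees(np.arctan2(v[1],v[0]))
for n,X in(('plate',P),('drive',D),('carr',C),('fence',F)):
    print(n,'x-edges',ang(X[1],X[0]),ang(X[2],X[3]),'y-edges',ang(X[3],X[0])-90,ang(X[2],X[1])-90, np.linalg.norm(X[1]-X[0]),np.linalg.norm(X[3]-X[0]))
print('bar',ang(B[1],B[0]))
E
```

```text
plate [[654.7, 33.1], [494.8, 68.9], [437.8, -182.8], [603.3, -204.4]] c [547.7 -71.3]
drive [[614.4, -81.7], [472.9, -51.1], [452.5, -146.1], [593.7, -178.3]] c [ 533.4 -114.3]
carr [[628.5, -1.4], [503.3, 27.1], [491.7, -22.4], [618.1, -54.2]] c [560.4 -12.7]
fence [[596.0, -200.5], [449.7, -165.7], [445.7, -183.1], [592.4, -215.3]] c [ 520.9 -191.2]
barends [[597.1, -16.1], [523.7, -8.6]] c [560.4 -12.3]
plate x-edges -12.630160049643589 -7.412316556931798 y-edges -12.21610544921586 -12.750941680178371 0.16392523158357342 0.24294492759817476
drive x-edges -12.238280180563526 -12.864602147227554 y-edges -12.11137989974165 -12.085226521191686 0.14479551156561205 0.09878596023241903
carr x-edges -12.840811300986463 -14.135391080114953 y-edges -11.120311823489175 -13.229799996822138 0.12837824768476402 0.05380729114303814
fence x-edges -13.387935587355845 -12.395395025482854 y-edges -13.658705364921204 -13.084424047911739 0.150364082804701 0.015190777764240215
bar -5.799339363231822
```

```bash
cat > go.py <<'E'
import sys,numpy as np
from plant import env
from scipy.spatial.transform import Rotation as R
def st():
    s=env.get_state();q=s['tcp_rot'];return s,R.from_quat([q[1],q[2],q[3],q[0]])
def goal(x,y,z,deg):
    "tool x axis heading deg, pointing down"
    s,Rc=st();a=np.radians(deg)
    Rg=R.from_matrix(np.array([[np.cos(a),np.sin(a),0],[np.sin(a),-np.cos(a),0],[0,0,-1]]))
    t=Rc.inv().apply(np.array([x,y,z])-s['tcp_pos'])*100
    print('t',t.round(2),'r',(Rc.inv()*Rg).as_rotvec().round(3))
def pr():
    s,Rc=st();m=Rc.as_matrix();print('t',s['time_s'],'tcp',(s['tcp_pos']*1000).round(1),'hd',np.degrees(np.arctan2(m[1,0],m[0,0])).round(2),'tilt',m[2].round(3),'F',s['contact_force'].round(1),'M',s['wrist_torque'].round(2),'w',s['grip_width'].round(4),'q',s['q'].round(2))
E
python3 -c "
from go import *
pr();goal(.5604,-.0123,.16,-5.8)"
```

```text
Traceback (most recent call last):
  File "go.py", line 13, in pr
    s,Rc=st();m=Rc.as_matrix();print('t',s['time_s'],'tcp',(s['tcp_pos']*1000).round(1),'hd',np.degrees(np.arctan2(m[1,0],m[0,0])).round(2),'tilt',m[2].round(3),'F',s['contact_force'].round(1),'M',s['wrist_torque'].round(2),'w',s['grip_width'].round(4),'q',s['q'].round(2))
                                                                                                                                                                                                                                    ^^^^^^^^^^^^^^^^^^^^^
AttributeError: 'float' object has no attribute 'round'
```

```bash
sed -i "s/s\['grip_width'\].round(4)/round(s['grip_width'],4)/" go.py
python3 -c "
from go import *
pr();goal(.5604,-.0123,.16,-5.8)"
```

```text
t 0.1 tcp [262.9 539.1 230.2] hd 154.0 tilt [ 0.    -0.002 -1.   ] F [ 0.  -0.2 -0.7] M [ 0.01  0.03 -0.01] w 0.0855 q [ 1.06  0.09  1.23  0.    1.82 -0.06]
t [-50.91 -36.5    7.08] r [-1.000e-03  2.000e-03  2.789e+00]
```

Call:
move_arm:
  moves: "-3.2 -2.3 0 0 0 0.145 8.5; -6.4 -4.6 0 0 0 0.29 8.5; -9.6 -6.9 0 0 0 0.435 8.5; -12.8 -9.2 0 0 0 0.58 8.5; -16 -11.5 0 0 0 0.725 8.5; -19.2 -13.8 0 0 0 0.87 8.5; -22.4 -16.1 0 0 0 1.015 8.5; -25.6 -18.4 0 0 0 1.16 8.5; -28.8 -20.7 0 0 0 1.305 8.5; -32 -23 0 0 0 1.45 8.5; -35.2 -25.3 0 0 0 1.595 8.5; -38.4 -27.6 0 0 0 1.74 8.5"

```text
time_s: 1.3
tcp_pos: [0.4874, 0.1211, 0.2303]
tcp_rot: [0.0, 0.891, 0.454, -0.001]
contact_force: [-0.2, 1.3, 0.4]
grip_width: 0.0851
```

```bash
python3 -c "
from go import *
pr();goal(.5604,-.0123,.13,-5.8)"
```

```text
t 1.3 tcp [487.4 121.1 230.3] hd 53.96 tilt [-0.002 -0.    -1.   ] F [-0.2  1.3  0.4] M [-0.05 -0.02 -0.04] w 0.0851 q [ 0.18 -0.17  1.49 -0.    1.83  0.81]
t [-6.47 13.75 10.04] r [1.000e-03 2.000e-03 1.043e+00]
```

Call:
move_arm:
  moves: "-0.8 1.7 0.5 0 0 0.14 8; -1.6 3.4 1 0 0 0.28 8; -2.4 5.2 2 0 0 0.42 7; -3.2 6.9 3 0 0 0.56 6; -4 8.6 4.5 0 0 0.7 6; -4.8 10.3 6 0 0 0.84 6; -5.7 12 8 0 0 0.98 6; -6.5 13.75 9.5 0 0 1.043 6; -6.5 13.75 10 0 0 1.043 6; -6.5 13.75 10 0 0 1.043 6"

```text
time_s: 2.3
tcp_pos: [0.5594, -0.0124, 0.1289]
tcp_rot: [0.001, 0.999, -0.05, -0.002]
contact_force: [0.3, -0.3, 0.8]
grip_width: 0.0599
```

Run:
```python
from go import *
import cv2
pr();goal(.5604,-.0123,.062,-5.8)
p,d=env.capture("top");cv2.imwrite("pics/c3.png",cv2.resize(p[110:255,210:370,::-1],None,fx=4.5,fy=4,interpolation=cv2.INTER_CUBIC))
p,d=env.capture("scene");cv2.imwrite("pics/c4.png",cv2.resize(p[100:245,180:330,::-1],None,fx=4,fy=4,interpolation=cv2.INTER_CUBIC))
```

```text
t 2.3 tcp [559.4 -12.4 128.9] hd -5.76 tilt [-0.004  0.001 -1.   ] F [ 0.3 -0.3  0.8] M [0.05 0.06 0.02] w 0.0599 q [-0.08 -0.01  1.52 -0.    1.64  1.59]
t [ 0.13 -0.03  6.69] r [0.001 0.004 0.001]
```

View pics/c3.png

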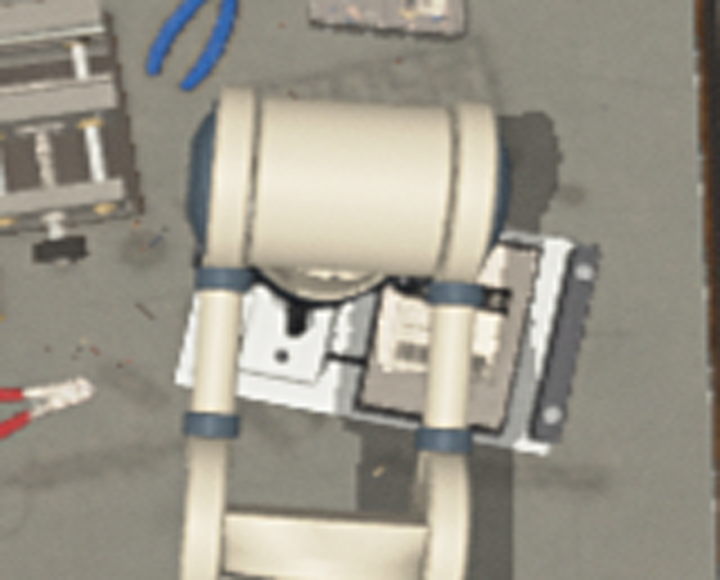

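View pics/c4.png

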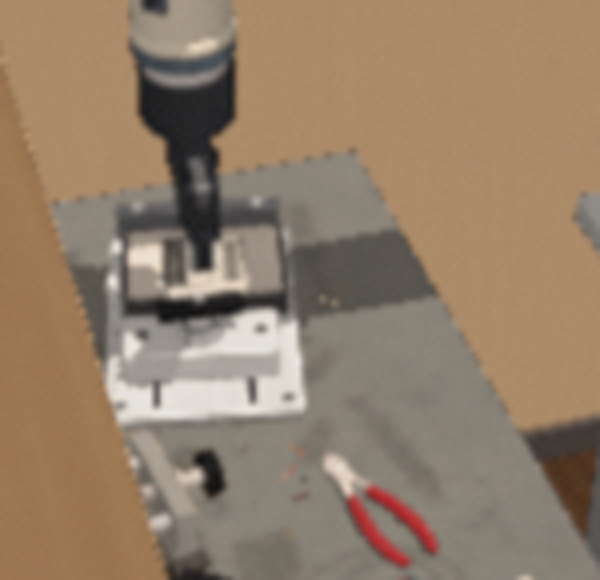

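Call:
move_arm:
  moves: "0.1 0 2 0 0.004 0 6; 0.1 0 4 0 0.004 0 6; 0.1 0 5.5 0 0.004 0 6; 0.1 0 6.6 0 0.004 0 6; 0.1 0 6.6 0 0.004 0 4; 0.1 0 6.6 0 0.004 0 3; 0.1 0 6.6 0 0.004 0 2.5; 0.1 0 6.6 0 0.004 0 2; 0.1 0 6.6 0 0.004 0 1.8"

```text
time_s: 3.3
tcp_pos: [0.5615, -0.0121, 0.0658]
tcp_rot: [0.001, 0.999, -0.05, 0.002]
contact_force: [0.6, -0.3, -1.0]
grip_width: 0.0181
```

```bash
python3 -c "
from go import *
pr()"
```

```text
t 3.3 tcp [561.5 -12.1  65.8] hd -5.71 tilt [ 0.004  0.001 -1.   ] F [ 0.6 -0.3 -1. ] M [-0.01  0.03 -0.01] w 0.0181 q [-0.08  0.02  1.6  -0.    1.52  1.59]
```

Call:
move_arm:
  moves: "-0.1 0 0.4 0 -0.004 0 1.8; -0.1 0 0.4 0 -0.004 0 1.6; -0.1 0 0.4 0 -0.004 0 1.4; -0.1 0 0.4 0 -0.004 0 1; -0.1 0 0.4 0 -0.004 0 0.5; -0.1 0 0.4 0 -0.004 0 0.5"

```text
time_s: 3.9
tcp_pos: [0.5608, -0.0133, 0.0625]
tcp_rot: [0.002, 0.999, -0.05, 0.001]
contact_force: [-1.3, -5.4, 4.0]
grip_width: 0.0128
```

```bash
python3 -c "
from go import *
pr()"
```

```text
t 3.9 tcp [560.8 -13.3  62.5] hd -5.77 tilt [ 0.002  0.003 -1.   ] F [-1.3 -5.4  4. ] M [-0.82  0.16 -0.07] w 0.0128 q [-0.08  0.02  1.61 -0.    1.52  1.59]
```

Call:
move_arm:
  moves: "0 0 0 0 0 -0.1 0.5; 0 0 0 0 0 -0.2 0.5; 0 0 0 0 0 -0.3 0.5; 0 0 0 0 0 -0.4 0.5; 0 0 0 0 0 -0.5 0.5"

```text
time_s: 4.4
tcp_pos: [0.5607, -0.0132, 0.0625]
tcp_rot: [0.002, 0.98, 0.2, 0.0]
contact_force: [-0.6, -1.0, 1.4]
grip_width: 0.0126
```

```bash
python3 -c "
from go import *
pr()"
```

```text
t 4.4 tcp [560.7 -13.2  62.5] hd 23.1 tilt [-0.     0.003 -1.   ] F [-0.6 -1.   1.4] M [-0.03  0.05 -0.22] w 0.0126 q [-0.08  0.02  1.61 -0.    1.52  1.09]
```

Call:
move_arm:
  moves: "0 0 0 0 0 -0.12 0.5; 0 0 0 0 0 -0.24 0.5; 0 0 0 0 0 -0.36 0.5; 0 0 0 0 0 -0.48 0.5; 0 0 0 0 0 -0.6 0.5; 0 0 0 0 0 -0.6 0.5; 0 0 0 0 0 -0.6 0.5"

```text
time_s: 5.1
tcp_pos: [0.5606, -0.013, 0.0625]
tcp_rot: [0.001, 0.878, 0.48, -0.0]
contact_force: [-1.8, -0.0, 2.1]
grip_width: 0.0123
```

Run:
```python
from go import *
import cv2
pr()
a=np.radians(-12.7-90); d=np.array([np.cos(a),np.sin(a),0])
s,Rc=st();print('per cm', Rc.inv().apply(d).round(3))
p,dd=env.capture("scene");cv2.imwrite("pics/c5.png",cv2.resize(p[130:225,190:280,::-1],None,fx=6,fy=6,interpolation=cv2.INTER_CUBIC))
```

```text
t 5.1 tcp [560.6 -13.   62.5] hd 57.31 tilt [-0.002  0.002 -1.   ] F [-1.8 -0.   2.1] M [0.08 0.23 0.18] w 0.0123 q [-0.08  0.02  1.61 -0.    1.52  0.49]
per cm [-0.94   0.342  0.002]
```

View pics/c5.png

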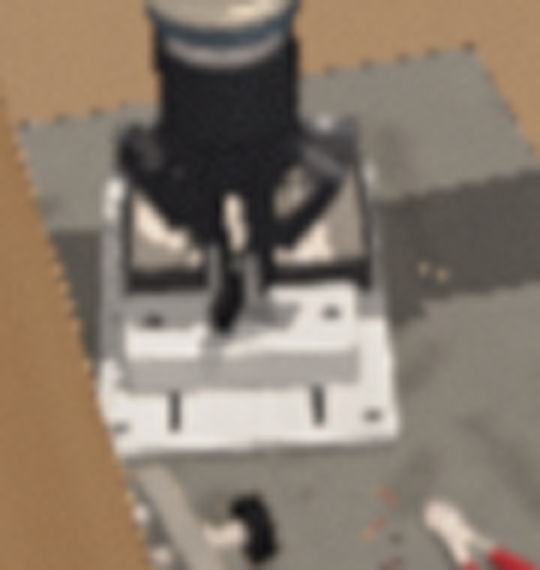

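Call:
move_arm:
  moves: "-0.28 0.1 0 0 0 0 0.5; -0.56 0.2 0 0 0 0 0.5; -0.85 0.31 0 0 0 0 0.5; -1.13 0.41 0 0 0 0 0.5; -1.41 0.51 0 0 0 0 0.5; -1.69 0.62 0 0 0 0 0.5; -1.97 0.72 0 0 0 0 0.5; -2.26 0.82 0 0 0 0 0.5; -2.54 0.92 0 0 0 0 0.5; -2.82 1.03 0 0 0 0 0.5; -3.1 1.13 0 0 0 0 0.5; -3.38 1.23 0 0 0 0 0.5"

```text
time_s: 6.35
tcp_pos: [0.5528, -0.0474, 0.0625]
tcp_rot: [0.001, 0.877, 0.48, 0.0]
contact_force: [0.5, 7.2, 1.0]
grip_width: 0.0122
```

```bash
cat > look.py <<'E'
from go import *
import cv2
pr()
s,Rc=st();a=np.radians(-102.7);d=np.array([np.cos(a),np.sin(a),0])
print('fence dist',((np.array([.5228,-.1831,0])-s['tcp_pos'])*[1,1,0]@d*1000).round(1),'fwd F',s['contact_force']@d,'per cm',Rc.inv().apply(d).round(3))
n=sys.argv[1]
for c in("scene","top"):
    p,dd=env.capture(c);cal=env.calibration(c);np.savez(f'{c}{n}.npz',p=p,d=dd,K=cal['intrinsics'],T=cal['pose'])
    q=p[130:225,190:280] if c=="scene" else p[130:245,230:360]
    cv2.imwrite(f"pics/{c}{n}.png",cv2.resize(q[:,:,::-1],None,fx=6,fy=5.2 if c=="top" else 6,interpolation=cv2.INTER_CUBIC))
E
python3 look.py 6
```

```text
t 6.35 tcp [552.8 -47.4  62.5] hd 57.36 tilt [-0.     0.001 -1.   ] F [0.5 7.2 1. ] M [ 1.08 -0.07  0.05] w 0.0122 q [-0.15  0.    1.62 -0.    1.52  0.42]
fence dist 139.0 fwd F -7.175807714790073 per cm [-0.94   0.341  0.001]
```

View pics/scene6.png

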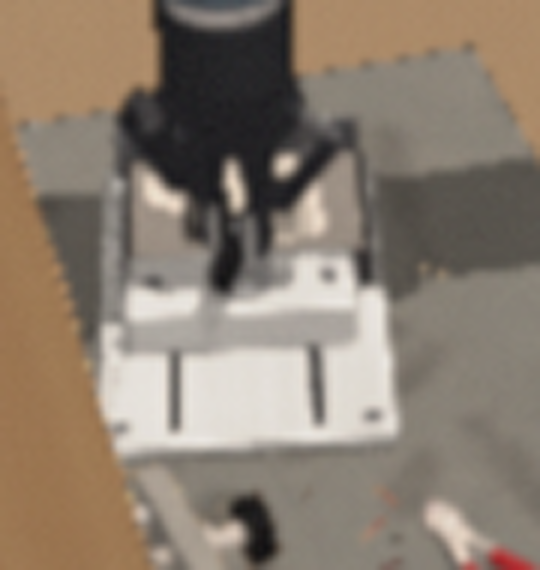

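View pics/top6.png

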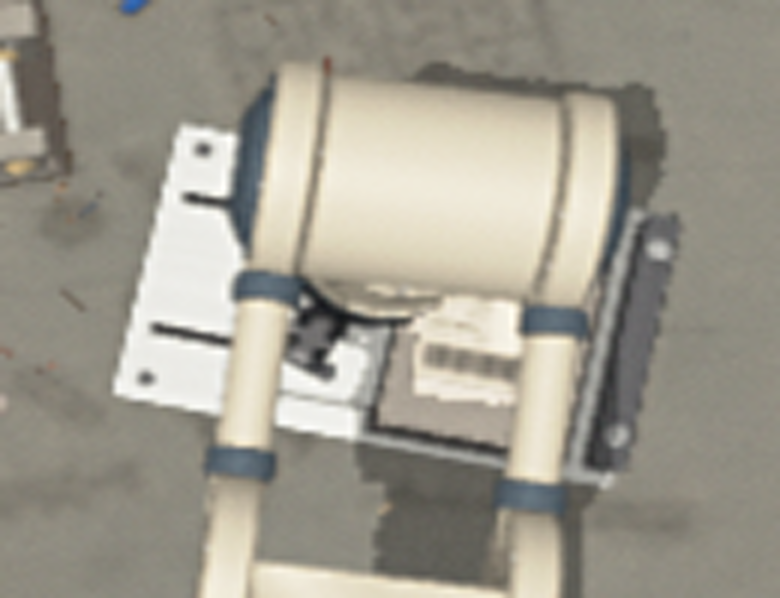

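Call:
move_arm:
  moves: "-0.19 0.07 0 0 0 0 0.5; -0.38 0.14 0 0 0 0 0.5; -0.56 0.2 0 0 0 0 0.5; -0.66 0.24 0 0 0 0 0.5"

```text
time_s: 6.85
tcp_pos: [0.5512, -0.0542, 0.0625]
tcp_rot: [0.001, 0.877, 0.48, 0.0]
contact_force: [0.6, 6.2, 1.1]
grip_width: 0.0127
```

```bash
python3 look.py 7
```

```text
t 6.85 tcp [551.2 -54.2  62.5] hd 57.36 tilt [-0.     0.001 -1.   ] F [0.6 6.2 1.1] M [ 1.05 -0.2   0.04] w 0.0127 q [-0.16 -0.    1.62 -0.    1.52  0.41]
fence dist 132.0 fwd F -6.217073754382483 per cm [-0.94   0.341  0.   ]
```

Call:
move_arm:
  moves: "-0.09 0.03 0 0 0 0 0.5; -0.19 0.07 0 0 0 0 0.5; -0.19 0.07 0 0 0 0 0.5"

```text
time_s: 7.25
tcp_pos: [0.5509, -0.0558, 0.0625]
tcp_rot: [0.0, 0.877, 0.48, 0.001]
contact_force: [0.1, 5.2, 1.7]
grip_width: 0.0126
```

Call:
move_arm:
  moves: "-0.09 0.03 0 0 0 0 0.5; -0.14 0.05 0 0 0 0 0.5; -0.14 0.05 0 0 0 0 0.5"

```text
time_s: 7.55
tcp_pos: [0.5507, -0.0566, 0.0625]
tcp_rot: [-0.0, 0.877, 0.48, 0.001]
contact_force: [0.4, 5.2, -0.0]
grip_width: 0.0127
```

```bash
python3 look.py 8
```

```text
t 7.55 tcp [550.7 -56.6  62.5] hd 57.39 tilt [ 0.002  0.001 -1.   ] F [ 0.4  5.2 -0. ] M [ 0.97 -0.11  0.02] w 0.0127 q [-0.16 -0.    1.63  0.    1.52  0.4 ]
fence dist 129.5 fwd F -5.135987844490953 per cm [-0.94   0.341 -0.002]
```

View pics/top8.png

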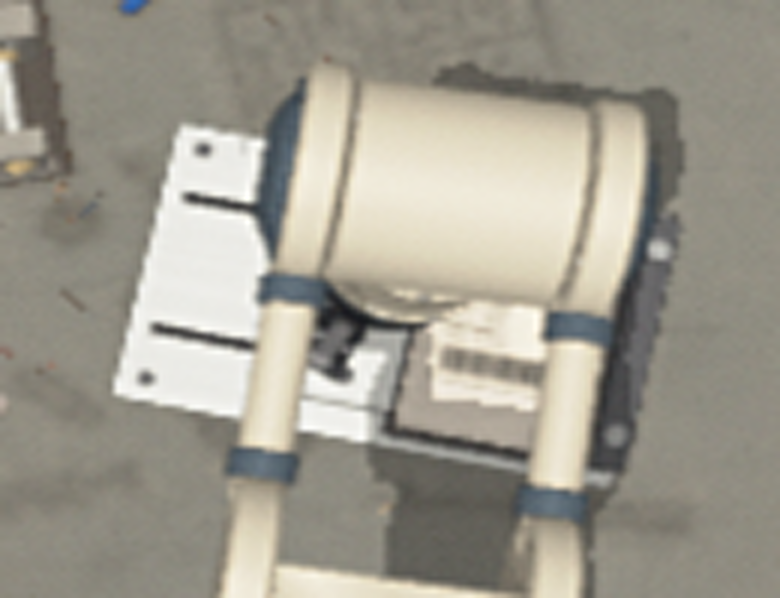

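Call:
move_arm:
  moves: "-0.09 0.03 0 0 0 0 0.5; -0.14 0.05 0 0 0 0 0.5; -0.14 0.05 0 0 0 0 0.5"

```text
time_s: 7.95
tcp_pos: [0.5505, -0.0574, 0.0625]
tcp_rot: [-0.001, 0.877, 0.48, 0.001]
contact_force: [1.1, 6.4, 0.8]
grip_width: 0.0127
```

Call:
move_arm:
  moves: "-0.09 0.03 0 0 0 0 0.5; -0.14 0.05 0 0 0 0 0.5; -0.14 0.05 0 0 0 0 0.5"

```text
time_s: 8.25
tcp_pos: [0.5503, -0.0582, 0.0625]
tcp_rot: [-0.001, 0.877, 0.481, 0.002]
contact_force: [1.1, 5.9, 1.2]
grip_width: 0.0127
```

Call:
move_arm:
  moves: "-0.09 0.03 0 0 0 0 0.5; -0.19 0.07 0 0 0 0 0.5; -0.19 0.07 0 0 0 0 0.5"

```text
time_s: 8.55
tcp_pos: [0.5503, -0.0583, 0.0625]
tcp_rot: [-0.002, 0.877, 0.481, 0.003]
contact_force: [2.3, 8.4, 1.3]
grip_width: 0.0128
```

Call:
move_arm:
  moves: "-0.09 0.03 0 0 0 0 0.5; -0.14 0.05 0 0 0 0 0.5; -0.14 0.05 0 0 0 0 0.5"

```text
time_s: 8.85
tcp_pos: [0.5503, -0.0583, 0.0625]
tcp_rot: [-0.003, 0.877, 0.481, 0.004]
contact_force: [1.9, 9.3, 0.5]
grip_width: 0.013
```

```bash
python3 look.py 9
```

```text
t 8.85 tcp [550.3 -58.3  62.5] hd 57.53 tilt [ 0.01  -0.002 -1.   ] F [1.9 9.3 0.5] M [ 1.29 -0.21 -0.14] w 0.013 q [-0.17 -0.    1.63  0.01  1.52  0.39]
fence dist 127.8 fwd F -9.512389127185074 per cm [-0.941  0.338 -0.01 ]
```

View pics/top9.png

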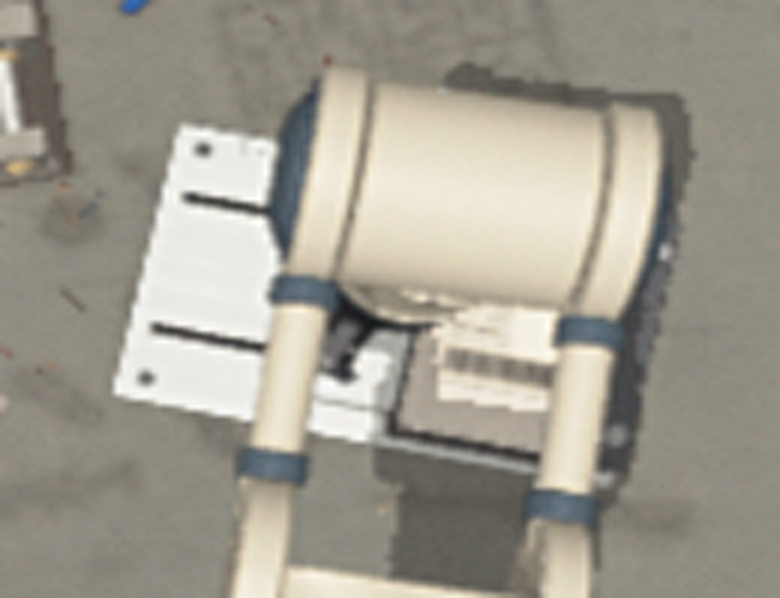

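Call:
move_arm:
  moves: "-0.2 0.07 0 0 0 0 0.5; -0.38 0.14 0 0 0 0 0.5; -0.47 0.17 0 0 0 0 0.5; -0.47 0.17 0 0 0 0 0.5"

```text
time_s: 9.35
tcp_pos: [0.5503, -0.0585, 0.0626]
tcp_rot: [-0.006, 0.876, 0.482, 0.007]
contact_force: [5.6, 20.5, 0.5]
grip_width: 0.013
```

```bash
python3 look.py 10
```

```text
t 9.35 tcp [550.3 -58.5  62.6] hd 57.69 tilt [ 0.018 -0.004 -1.   ] F [ 5.6 20.5  0.5] M [ 2.94 -0.68 -0.19] w 0.013 q [-0.18 -0.    1.63  0.02  1.51  0.38]
fence dist 127.6 fwd F -21.18142046276308 per cm [-0.942  0.336 -0.019]
```

View pics/scene10.png

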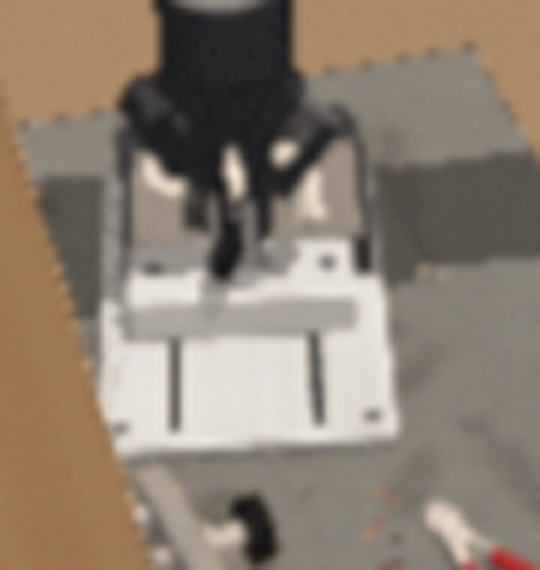

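Call:
move_arm:
  moves: "-0.28 0.1 0 0 0 0.12 0.5; -0.28 0.1 0 0 0 0.24 0.5; -0.28 0.1 0 0 0 0.36 0.5; -0.28 0.1 0 0 0 0.48 0.5; -0.28 0.1 0 0 0 0.6 0.5; -0.28 0.1 0 0 0 0.72 0.5; -0.28 0.1 0 0 0 0.84 0.5; -0.28 0.1 0 0 0 0.96 0.5; -0.28 0.1 0 0 0 1.08 0.5; -0.28 0.1 0 0 0 1.16 0.5; -0.28 0.1 0 0 0 1.16 0.5"

```text
time_s: 10.55
tcp_pos: [0.5505, -0.0588, 0.0626]
tcp_rot: [-0.011, 0.997, -0.077, 0.003]
contact_force: [4.0, 13.2, 1.0]
grip_width: 0.0127
```

```bash
python3 look.py 11
```

```text
t 10.55 tcp [550.5 -58.8  62.6] hd -8.79 tilt [ 0.005 -0.022 -1.   ] F [ 4.  13.2  1. ] M [ 1.65 -0.46 -0.09] w 0.0127 q [-0.18 -0.01  1.63  0.02  1.51  1.54]
fence dist 127.3 fwd F -13.775003868043848 per cm [-0.068  0.997 -0.023]
```

View pics/top11.png

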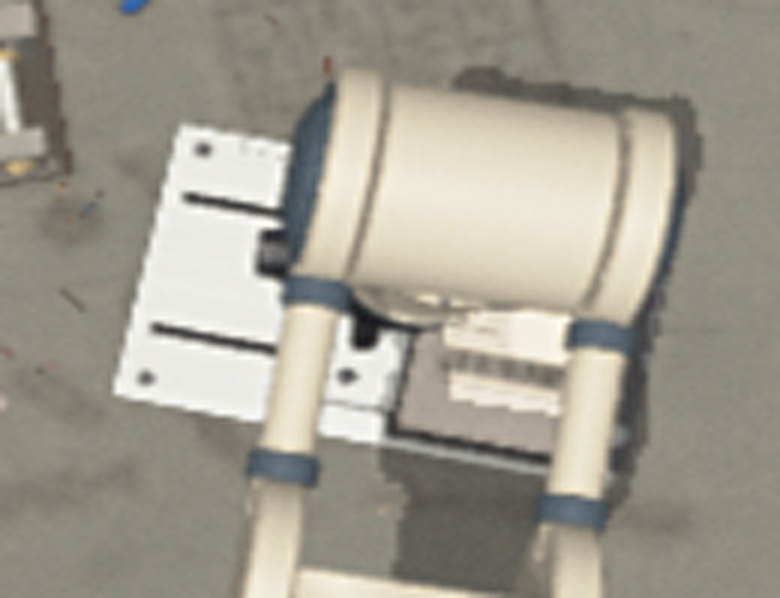

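Call:
move_arm:
  moves: "0 0 0 0 0 0.05 0.5; 0 0 0 0 0 0.05 0.5; 0 0 0 0 0 0 0.5; 0 0 0 0 0 0 1.6; 0 0 0 0 0 0 3; 0 0 0 0 0 0 5; 0 0 0 0 0 0 5; 0 0 0 0 0 0 5; 0 0 -2 0 0 0 5; 0 0 -5 0 0 0 5; 0 0 -8 0 0 0 5; 0 0 -12 0 0 0 5"

```text
time_s: 11.85
tcp_pos: [0.5486, -0.0614, 0.182]
tcp_rot: [-0.011, 0.997, -0.076, 0.002]
contact_force: [0.2, -0.9, 1.0]
grip_width: 0.0503
```

```bash
python3 look.py 12; python3 -c "
from go import *
goal(.45,.2,.28,-8)"
```

```text
t 11.85 tcp [548.6 -61.4 182. ] hd -8.69 tilt [ 0.001 -0.022 -1.   ] F [ 0.2 -0.9  1. ] M [-0.05 -0.04 -0.01] w 0.0503 q [-0.19 -0.04  1.46  0.02  1.73  1.54]
fence dist 124.4 fwd F 0.8197766975849192 per cm [-0.07   0.997 -0.022]
t [-13.87 -24.56  -8.71] r [-0.022 -0.016 -0.012]
```

View pics/scene12.png

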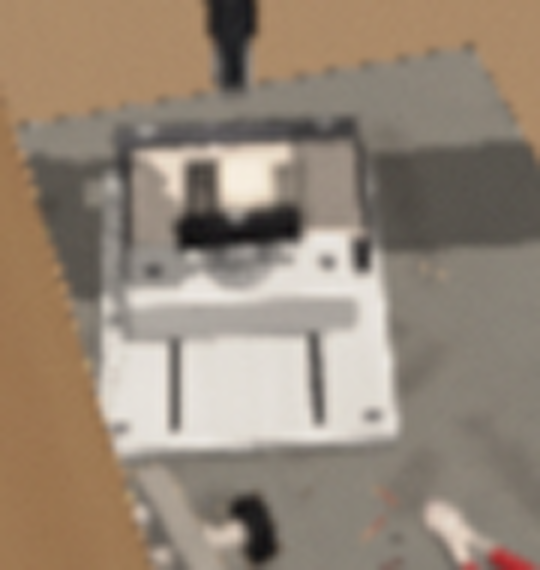

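Now clear the view for a final check.

Call:
move_arm:
  moves: "-1 -3 -2 0 0 0 5; -2.5 -6 -4 0 0 0 5; -4 -9 -5 0 0 0 5; -6 -12 -6 0 0 0 5; -8 -15 -7 0 0 0 5; -10 -18 -8 0 0 0 5; -12 -21 -8.5 0 0 0 5; -14 -24 -8.5 0 0 0 5; -14 -24 -8.5 0 0 0 5"

```text
time_s: 12.85
tcp_pos: [0.4464, 0.1978, 0.2779]
tcp_rot: [-0.011, 0.997, -0.073, 0.009]
contact_force: [-0.2, -0.4, -0.7]
grip_width: 0.0498
```

```bash
python3 look.py 13
```

```text
t 12.85 tcp [446.4 197.8 277.9] hd -8.42 tilt [ 0.015 -0.023 -1.   ] F [-0.2 -0.4 -0.7] M [-0.    0.01 -0.02] w 0.0498 q [ 0.34 -0.22  1.44  0.01  1.89  2.06]
fence dist 354.8 fwd F 0.453975171505002 per cm [-0.075  0.997 -0.024]
```

View pics/top13.png

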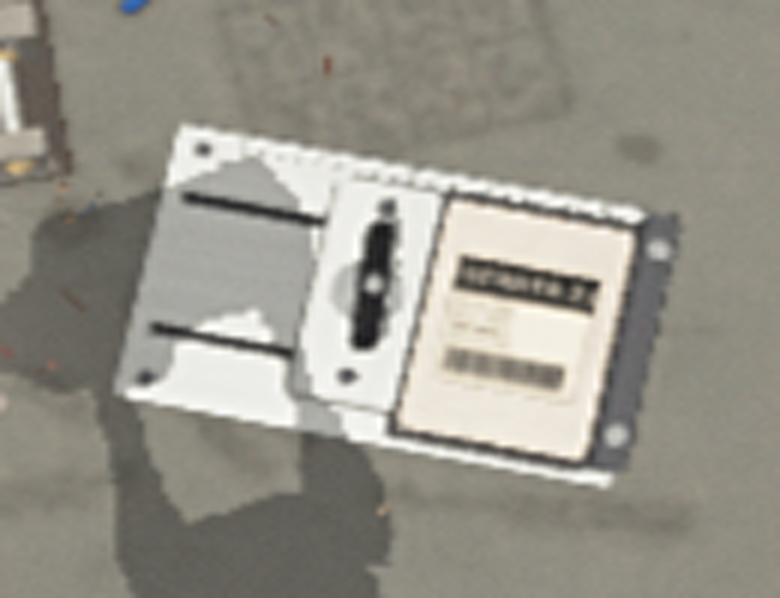

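```bash
python3 - <<'E'
from fit import *
z=np.load('top13.npz')
def cr(l): return np.array([[230+a/6-.42,130+b/5.2-.42] for a,b in l])
y=np.radians(-12.7);ex=np.array([np.cos(y),np.sin(y)]);ey=np.array([-np.sin(y),np.cos(y)])
f0=np.array([.5228,-.1831])
def show(n,l,h):
    R=ray(z,cr(l),h)[:,:2]-f0;R=np.c_[R@ex,R@ey]*1000;print(n,R.round(1).tolist(),'c',R.mean(0).round(1));return R
D=show('drive',[(447,192),(397,430),(590,464),(641,224)],.038)
print(np.degrees(np.arctan2(*(D[0]-D[1])[::-1])),np.degrees(np.arctan2(*(D[3]-D[2])[::-1])))
B=show('bar',[(380,222),(365,350)],.08);v=B[0]-B[1];print('clamp',np.pi/2-np.arctan2(v[1],v[0]))
C=show('carr front',[(446,192),(388,411)],.044)
F=show('fence inner',[(645,212),(597,462)],.044)
E
cmp /dev/null /dev/null
python3 - <<'E'
import cv2,numpy as np
a=np.load('top0.npz')['p'];b=np.load('top13.npz')['p']
cv2.imwrite('pics/full13.png',b[:,:,::-1])
E
```

```text
drive [[66.1, 100.1], [-75.1, 97.1], [-74.1, -1.0], [68.2, 0.6]] c [-3.7 49.2]
1.2090331317018255 0.6425000438164753
bar [[34.8, 132.4], [-37.5, 125.0]] c [ -1.3 128.7]
clamp 1.4693110806378973
carr front [[64.9, 101.1], [-65.8, 104.2]] c [ -0.4 102.7]
fence inner [[74.4, 0.9], [-72.7, -3.2]] c [ 0.9 -1.1]
```

View pics/full13.png

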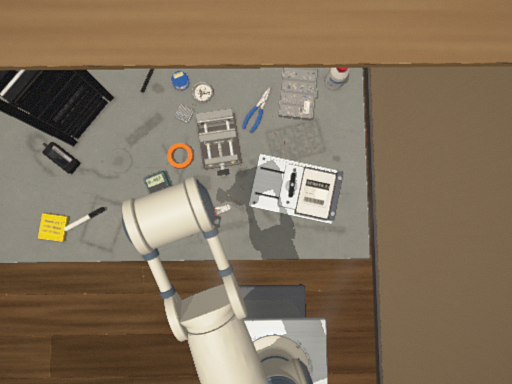

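```bash
python3 -c "
from plant import env
print(env.hand_in())"
```

```text
the job is handed in; nothing more can be done
None
```

I finished the job and handed it in at about 13 s of the 58 s allowed; the hand-in gave no verdict. I gripped the T-handle's bar, turned it loose to about 0.35 rad, and used it to draw the carriage to the fence. I held that and tightened the handle, then let go and moved clear. I moved the carriage by the handle and did not push on its back face.

**Disk home:** the carriage stopped dead with about 21 N of push. The last top picture puts the disk's centre about 49 mm from the fence face, against a nominal 51 mm, which is within my pixel and calibration error. The carriage front is at about 102.7 mm, touching the disk.

**Square and centred:** the disk's angle measured 0.6 to 1.2° (0.011 to 0.021 rad), under the 0.04 rad limit. It sits about 4 mm off the middle line.

**Clamp:** the picture gives about 1.47 rad, and the gripper's heading gave about 1.5 rad. I did not test the lock by pushing on it after release.

**Bystanders:** the arm went nowhere near them at desk height. The tape looks unmoved and the visible tip of the cutters is in place, but the arm hid the rest of the cutters. I did not identify the syringe in the pictures, so I did not check it.

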